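# Nip up the tube press

### The arm

A 7-joint arm with a two-finger parallel gripper is mounted at the origin on the work surface. World frame = base frame: x ahead of the robot, y to its left, z up, the work surface at z = 0. Lengths are in m, angles in rad, forces in N, time in s.
With the tool pointing down it reaches from about 0.35 to 0.9 m from the base axis. Payload 8.1 kg.
Tool frame: the origin (TCP) lies where the fingers leave the gripper's body, on its centre line; the fingertips stand 66 mm ahead of it and the grasp point (between the pads) lies 47 mm ahead of it (arm.tip_reach is the distance from the TCP to the fingertips, in m); z points along the fingers, y is the direction in which the jaws open and shut (so a half turn about z gives the same grasp; the last joint's range is limited). The gripper opens to 92 mm and grips with 3 to 60 N. Pads are 19 mm wide; open, the fingers measure 130 mm over their backs; the gripper's body (75 mm by 190 mm) begins 47 mm behind the grasp point.
Start: joints at [1.082, 0.434, 0.025, 1.573, -0.012, 1.134, -0.075], TCP at [0.235, -0.579, 0.292] pointing down, gripper open.
Joint ranges: [-2.62, 2.62], [-0.44, 2.09], [-1.27, 1.32], [0.08, 2.57], [-1.32, 4.46], [0.12, 2], [-2.74, 2.74]. Speed limits (rad/s): [2.22, 2.22, 3.01, 3.01, 3.14, 3.14, 3.14].

### API

Orientations are given as a rotation vector (axis times angle).
In Python, from cell import arm gives the robot as it stands.
- The arm moves only by the tool carry_out, never from a script. Its argument "plan" is a list of rows, each a list of 5 numbers: the shift along the world's x, y, z in cm, then the turn about the world's z in rad, then the finger opening in cm, from 0 to 9.18. In form: [[tx, ty, tz, spin, fingers], ...]. A call has 1 to 20 rows; each row is the pose to reach, as a shift and turn from the pose measured when the call began; what a row does not reach only later rows make up. A row lasts 1/10 s, in which the tool goes at most 50 mm and 8.59 degrees, less where a joint would pass 70% of its speed; a pose out of reach is approached as far as the arm can. A call with a gripper value outside its range is refused whole. The fingers move at their own pace and stop on an object; "squeeze" is the grip in N (left out, the last holds). Time passes only in rows, so rows that repeat a pose let the fingers close. It gives the time, the measured TCP pose, the force and the opening at its end, in the units of the state.
- arm.observe(): the state, without advancing time (a new reading comes with each control period).
- arm.get_image(name): name is "side" or "top"; returns (picture, depth): 420x560x3 uint8, red, green, blue; 420x560 float32, m along the optical axis (not along the pixel's ray), 0 where there is no reading.
- arm.get_calibration(name): a dict with "intrinsics" (3x3 intrinsics, pixels), "rvec" (rotation vector, rad) and "tvec" (3), from world to camera coordinates, as OpenCV has them. Camera axes: x right, y down, z forward; pixel columns grow to the right and rows downward; lengths in m; the calibration is good to about 2 mm. A picture is of the moment at which its call begins. get_calibration takes no time and is no camera call.
- arm.sign_off(): hands the job in, once; it reports no verdict.
The state is a dict: "clock": time; "joints": joint angles; "dq": joint speeds; "joint_efforts": joint torques, N m; "position": TCP position; "ee_rot": TCP orientation; "force": force on the tool from outside, world axes, zero at the start; "ft_torque": the same for the moment, N m; "width": opening from 0.0 (shut) to 1.0 (fully open).
Only numpy, scipy, OpenCV 4.12 (cv2) and the standard library are available. Lean on these libraries where they do the work, as an engineer would, in place of code of your own. Each camera call takes 0.05 s, during which the arm holds its last target. There are 200 camera calls.

### The job

Two identical hand screw presses stand on the lab bench; one holds a rack of capped tubes, the other is empty. Turn the knob of the loaded press clockwise (seen from above) until it goes tight, then give it a further 30 degrees, and let go. Leave the knob of the empty press as it is.

Things in the scene. Friction and masses are not known exactly. Their poses are not given: they have to be found in the camera images.
- press_grip (a point): Grip point on the turning axis of the black bar knob on the loaded (racked) press, 120 mm above the bench. Bar 60 x 16 x 36 mm, its top 17 mm above this point, underside 19 below; hub 24 mm across under it; dial plate 88 mm across 28 mm below this point. x along the bar, y across it, z up, turning with the knob. A white line marks the bar's +x end (pointer).
- press_knob (a joint): Free play of the loaded press's knob, rad: starts between -0.9 and -0.35, grows as the knob turns clockwise from above, 0 when it goes tight; takes 0.03 N m. White ribs on the dial plate show the pointer's place when tight and 30 degrees clockwise of it. Press: fixed, 150 x 150 mm aluminium base, bridge 88 mm high, black rack with white tube caps under a clear plate.
- press_screw (a joint): Extra turn of the loaded press's screw past the point where the knob goes tight, rad: 0 until then, growing as the knob is turned further clockwise; 30 degrees is 0.52. Turning it takes about 0.33 N m, ten times the play (felt only while it turns), and it stays where it is left. The knob's whole turn is press_knob plus press_screw.
- spare_mark (a point): Pointer end of the white line on the identical bar knob of the empty press (same press, fixed, no rack or tube caps; leave alone), on the bar's top, 28 mm from the knob's axis towards the bar's +x end; x along the bar; 137 mm above the bench. That knob turns easily.
There are look-alikes about, which are no part of the job. What is shaped like the part that bears press_grip but yellow is not meant.

How it is judged:
On the way, in this order (a step that is already met when the one before it is completed fails the run):
1. the knob of the loaded press is turned clockwise until it goes tight (its free play used up to within 0.06 rad) (value of joint press_knob above -0.06 rad), for 0.02 s.
2. the knob is turned at least 0.3 rad further (value of joint press_screw above 0.3 rad), for 0.2 s.
At the end, for the whole second after the job is handed in: The loaded press's knob stands tight (free play within 0.09 rad of used up), its screw 0.30 to 0.74 rad (17 to 42 degrees) past the point where it went tight, at rest and let go (value of joint press_knob above -0.09 rad and value of joint press_screw between 0.3 and 0.74 rad and velocity of joint press_screw below 0.05 rad/s); the robot touches nothing.
It fails at once if the knob of the empty press is turned (its pointer end moves more than 6 mm) (distance of spare_mark from where it was at the start of the episode above 0.006 m).
It also fails if it takes over 48 s, if anything falls off the work surface, if the arm or the gripper's body presses on something with over 40 N, if the wrist force passes 120 N, or if a joint passes its speed limit or range.

## Working session

There is one attempt and no reset: what is moved stays moved. The work goes in short steps, Python scripts to look and compute and a tool call to move; the robot and the scene stay as the last step left them, time stands still between calls to the robot, and variables do not carry over. Pictures are saved under pics/ and viewed, about 8 in all and at most 12, crops included, and the job is handed in when it is done.

Besides the shell and the picture viewer there is one more tool, called after ">>>" as name([rows], argument=value, ...), one row to a line, values as JSON. carry_out: Moves the arm, as the interface text tells. Its arguments: {"type":"object","properties":{"plan":{"type":"array"},"squeeze":{"type":"number"}},"required":["plan"]}

```bash
mkdir -p pics
cat > h.py <<'E'
from cell import arm
import numpy as np, cv2
def cal(n):
    c=arm.get_calibration(n); return np.array(c["intrinsics"]),cv2.Rodrigues(np.array(c["rvec"],float))[0],np.array(c["tvec"],float).ravel()
def onplane(n,uv,z):
    K,R,t=cal(n); uv=np.atleast_2d(np.array(uv,float))
    d=np.c_[uv,np.ones(len(uv))]@np.linalg.inv(K).T@R; o=-R.T@t
    return o+d*((z-o[2])/d[:,2])[:,None]
def cloud(n,dep):
    K,R,t=cal(n); v,u=np.mgrid[:dep.shape[0],:dep.shape[1]]
    p=np.stack([u,v,np.ones_like(u)],-1)@np.linalg.inv(K).T*dep[...,None]
    return (p-t)@R
E
python3 - <<'E'
from h import *
s=arm.observe();print(s)
for n in("top","side"):
    im,d=arm.get_image(n);cv2.imwrite(f"pics/{n}0.png",im[...,::-1]);np.savez(f"{n}0.npz",im=im,d=d)
    K,R,t=cal(n);print(n,-R.T@t,K[0,0])
E
```

```text
{'clock': 0.0, 'joints': array([ 1.08243493,  0.43523582,  0.02497776,  1.5741161 , -0.0116149 ,
        1.13397927, -0.07510728]), 'dq': array([ 0.00012033, -0.00135246,  0.00069082,  0.00167768, -0.00144825,
       -0.00018656,  0.00110309]), 'joint_efforts': array([-1.56919574e-03, -6.67854381e+01,  9.84565057e-01, -3.14460540e+01,
       -6.06676494e-02,  4.31892264e-02,  6.93882362e-05]), 'position': array([ 0.23496638, -0.57870502,  0.29142961]), 'ee_rot': array([-3.08185740e+00, -6.01773028e-01,  6.83349369e-04]), 'force': array([ 1.60838257, -0.15600342,  0.40522084]), 'ft_torque': array([-0.03093438, -0.00406581,  0.02168769]), 'width': 0.9997159636433152}
top [ 0.28251035 -0.09779407  1.38842246] 540.5889502156884
side [0.02884115 0.58425409 0.99298116] 476.4428137461099
```

View pics/top0.png

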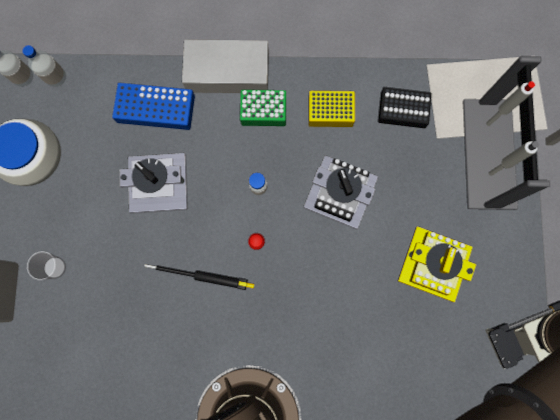

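View pics/side0.png

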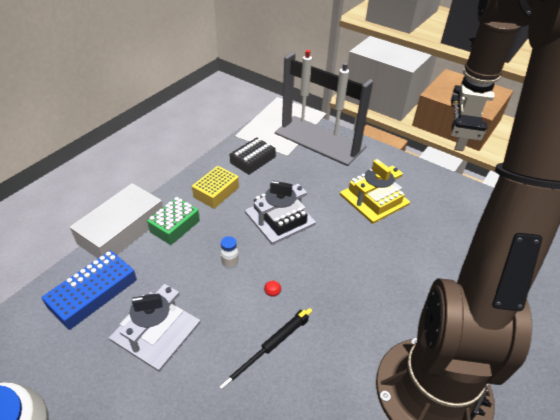

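The top view shows the loaded press (black rack, white caps) at about (343,187), the empty one at (152,180) and a yellow decoy at (440,262). I'll zoom in on the loaded knob.

Run:
```python
from h import *
z=np.load("top0.npz");im,d=z["im"],z["d"]
c=im[150:230,300:385];cv2.imwrite("pics/crop0.png",cv2.resize(c,None,fx=7,fy=7,interpolation=cv2.INTER_CUBIC)[...,::-1])
P=cloud("top",d)
g=im.max(2)
m=(P[...,2]>.126)&(P[...,2]<.145);m[:150]=0;m[230:]=0;m[:,:300]=0;m[:,385:]=0
print(m.sum(),P[m].mean(0))
w=m&(im.min(2)>110);b=m
ys,xs=np.nonzero(m);r=cv2.minAreaRect(np.c_[xs,ys].astype(np.float32));print(r)
box=onplane("top",cv2.boxPoints(r),.137);print(box, box.mean(0))
print("white",onplane("top",np.c_[np.nonzero(w)[::-1]],.137).mean(0) if w.any() else 0, w.sum())
```

```text
181 [ 0.56868461 -0.22307568  0.1354955 ]
((344.8239440917969, 181.07247924804688), (25.23827362060547, 7.234246253967285), 67.61986541748047)
[[ 0.5931169  -0.20345484  0.137     ]
 [ 0.60008564 -0.21936687  0.137     ]
 [ 0.54371833 -0.24192931  0.137     ]
 [ 0.53685062 -0.22612062  0.137     ]] [ 0.56844287 -0.22271791  0.137     ]
white [ 0.58625106 -0.2180408   0.137     ] 22
```

View pics/crop0.png

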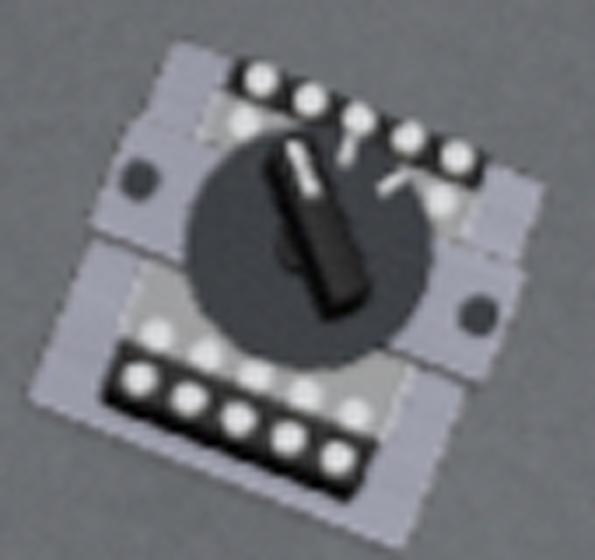

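Run:
```python
from h import *
z=np.load("top0.npz");im,d=z["im"],z["d"]
P=cloud("top",d)
dc=onplane("top",[[344.15,185.6]],.092)[0];print("dial",dc)
px=lambda a:np.array(a)/7+[300-.43,150-.43]
for nm,a,h in(("rib1",[[355,130],[345,162]],.094),("rib2",[[408,172],[381,193]],.094),("line",[[292,142],[312,193]],.137)):
    q=onplane("top",px(a),h);v=q-dc;print(nm,q[:,:2],"az from dial",np.degrees(np.arctan2(v[:,1],v[:,0])),np.linalg.norm(v[:,:2],axis=1),"own dir",np.degrees(np.arctan2(*(q[0]-q[1])[1::-1])))
print("bar top corners from crop", onplane("top",px([[272,160],[302,132],[370,295],[330,318]]),.137)[:,:2])
print("stand corner",onplane("top",[[468,208],[490,75],[530,200]],[.0])[:,:2] if 0 else onplane("top",[[468,208],[490,75],[530,200]],0.)[:,:2])
s=P[60:215,460:560];print("stand max z",np.nanmax(s[...,2][d[60:215,460:560]>0]))
```

```text
dial [ 0.56721792 -0.22557151  0.092     ]
rib1 [[ 0.61095433 -0.24056866]
 [ 0.59934505 -0.23700983]] az from dial [-18.92676947 -19.59741643] [0.04623622 0.0341026 ] own dir -17.042941614449507
rib2 [[ 0.59606221 -0.25909096]
 [ 0.58836519 -0.24958053]] az from dial [-49.28722079 -48.62624607] [0.04422156 0.03199437] own dir -51.01590138018434
line [[ 0.59553834 -0.21441384]
 [ 0.57786361 -0.22116416]] az from dial [21.50343302 22.48970745] [0.03043911 0.01152195] own dir 20.902825171647834
bar top corners from crop [[ 0.58915677 -0.20761818]
 [ 0.5990827  -0.21781651]
 [ 0.54285811 -0.24063596]
 [ 0.5347476  -0.2271252 ]]
stand corner [[ 0.53250128 -0.55676458]
 [ 0.900971   -0.63189919]
 [ 0.55610662 -0.71914892]]
stand max z 0.3240218454199973
```

>>> carry_out([
  [2,3,0,0,9],
  [5,6,0,0,9],
  [8,9,0,0,9],
  [11,12,0,0,9],
  [14,15,0,0,9],
  [17,18,0,0,9],
  [20,21,0,0,9],
  [23,24,0,0,9],
  [26,27.5,0,0,9],
  [29,31,-1,0,8],
  [31.5,33.7,-2,0,7],
  [33.3,35.4,-4,0,6],
  [33.3,35.4,-4,0,6],
  [33.3,35.4,-4,0,6],
  [33.3,35.4,-4,0,6],
])

```text
clock: 1.6
position: [0.5674, -0.2261, 0.2518]
ee_rot: [-3.083, -0.599, 0.001]
force: [-0.4, -0.8, 0.0]
width: 0.656
```

Run:
```python
from h import *
im,d=arm.get_image("side");np.savez("side1.npz",im=im,d=d);cv2.imwrite("pics/side1.png",cv2.resize(im[100:260,200:400],None,fx=4,fy=4,interpolation=cv2.INTER_CUBIC)[:,:,::-1])
s=arm.observe();print(s["clock"],s["position"],s["ee_rot"],s["joints"],s["width"],s["force"],s["ft_torque"])
```

```text
1.65 [ 0.56737867 -0.22627942  0.2520974 ] [-3.08361986e+00 -5.98894254e-01  5.04708593e-04] [ 0.37790485  0.45206924 -0.12280278  1.65140167  0.0617985   1.04236273
 -0.9510155 ] 0.6572362137682058 [ 0.12090424 -0.4717644   0.78076741] [ 0.02208223 -0.00822892  0.02038625]
```

View pics/side1.png

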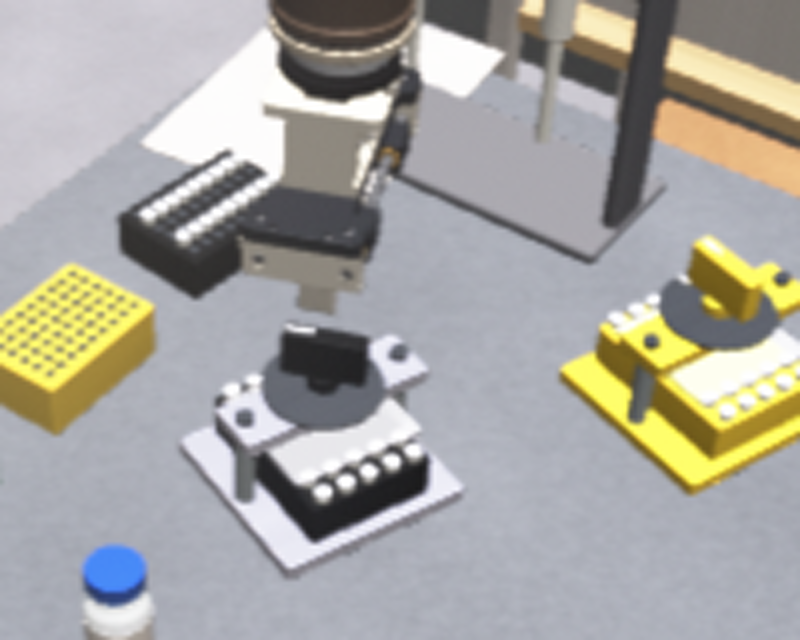

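>>> carry_out([
  [0,0.1,-3,0,6],
  [0,0.1,-6,0,6],
  [0,0.1,-8.1,0,6],
  [0,0.1,-8.1,0,6],
  [0,0.1,-8.1,0,6],
], squeeze=50)

```text
clock: 2.15
position: [0.5673, -0.2262, 0.172]
ee_rot: [3.084, 0.597, 0.0]
force: [0.2, -0.3, 0.7]
width: 0.651
```

>>> carry_out([
  [0,0,0,0,4],
  [0,0,0,0,2.5],
  [0,0,0,0,1.5],
  [0,0,0,0,1],
  [0,0,0,0,1],
  [0,0,0,0,1],
  [0,0,0,0,1],
  [0,0,0,0,1],
  [0,0,0,0,1],
  [0,0,0,0,1],
], squeeze=50)

```text
clock: 3.15
position: [0.5675, -0.2269, 0.1722]
ee_rot: [3.083, 0.596, 0.001]
force: [1.8, -5.1, -0.4]
width: 0.172
```

Run:
```python
from h import *
s=arm.observe();print(s["clock"],s["position"],s["ee_rot"],s["joints"],s["width"]*91.8,s["force"],s["ft_torque"])
```

```text
3.15 [ 0.56753576 -0.22693326  0.17216114] [3.08340897e+00 5.95828718e-01 1.03720601e-03] [ 0.3746372   0.53505504 -0.11854824  1.73479497  0.07957955  0.87528274
 -0.96748415] 15.760147964658184 [ 1.84180449 -5.09850795 -0.42004783] [-1.0935166  -0.51758272 -0.00428629]
```

>>> carry_out([
  [0,0,0,-0.1,1],
  [0,0,0,-0.2,1],
  [0,0,0,-0.3,1],
  [0,0,0,-0.4,1],
  [0,0,0,-0.5,1],
  [0,0,0,-0.55,1],
  [0,0,0,-0.6,1],
])

```text
clock: 3.85
position: [0.5676, -0.2258, 0.1722]
ee_rot: [3.123, -0.344, -0.0]
force: [0.4, -0.4, 1.3]
width: 0.172
```

```bash
cat > o.py <<'E'
from h import *
s=arm.observe();r=s["ee_rot"];R=cv2.Rodrigues(r)[0]
print(s["clock"],s["position"].round(4),"toolx az",np.degrees(np.arctan2(R[1,0],R[0,0])).round(2),"tilt",np.degrees(np.arccos(-R[2,2])).round(2),s["joints"].round(3),(s["width"]*91.8).round(2),s["force"].round(1),s["ft_torque"].round(3))
E
python3 o.py
```

```text
Traceback (most recent call last):
  File "o.py", line 3, in <module>
    print(s["clock"],s["position"].round(4),"toolx az",np.degrees(np.arctan2(R[1,0],R[0,0])).round(2),"tilt",np.degrees(np.arccos(-R[2,2])).round(2),s["joints"].round(3),(s["width"]*91.8).round(2),s["force"].round(1),s["ft_torque"].round(3))
                                                                                                                                                                          ^^^^^^^^^^^^^^^^^^^^^^^
AttributeError: 'float' object has no attribute 'round'
```

```bash
sed -i 's/(s\["width"\]\*91.8).round(2)/s["width"]*91.8/' o.py; python3 o.py
```

```text
3.85 [ 0.5676 -0.2258  0.1722] toolx az -12.57 tilt 0.01 [ 0.265  0.53   0.038  1.745 -0.025  0.868 -1.477] 15.825194950375096 [ 0.4 -0.4  1.3] [ 0.103 -0.152  0.021]
```

>>> carry_out([
  [0,0,0,-0.06,1],
])

```text
clock: 3.95
position: [0.5677, -0.2255, 0.1722]
ee_rot: [-3.11, 0.44, 0.0]
force: [0.6, -3.9, -0.3]
width: 0.171
```

```bash
python3 o.py
```

```text
3.95 [ 0.5677 -0.2255  0.1722] toolx az -16.11 tilt 0.01 [ 0.254  0.529  0.054  1.746 -0.036  0.867 -1.529] 15.707647467656823 [ 0.6 -3.9 -0.3] [-0.93  -0.278 -0.005]
```

>>> carry_out([
  [0,0,0,-0.06,1],
])

```text
clock: 4.05
position: [0.5677, -0.2254, 0.1722]
ee_rot: [-3.095, 0.537, 0.0]
force: [1.2, -3.0, -0.1]
width: 0.17
```

```bash
python3 o.py
```

```text
4.05 [ 0.5677 -0.2254  0.1722] toolx az -19.68 tilt 0.01 [ 0.242  0.529  0.07   1.747 -0.047  0.867 -1.581] 15.613176324110793 [ 1.2 -3.  -0.1] [-0.716 -0.292  0.022]
```

>>> carry_out([
  [0,0,0,-0.06,1],
])

```text
clock: 4.15
position: [0.5677, -0.2253, 0.1721]
ee_rot: [-3.077, 0.633, -0.0]
force: [1.0, -2.8, -0.0]
width: 0.174
```

```bash
python3 o.py
```

```text
4.15 [ 0.5677 -0.2253  0.1721] toolx az -23.24 tilt 0.02 [ 0.231  0.53   0.086  1.748 -0.058  0.866 -1.634] 16.01504869212748 [ 1.  -2.8 -0. ] [-0.562 -0.316  0.335]
```

>>> carry_out([
  [0,0,0,-0.06,1],
])

```text
clock: 4.25
position: [0.5678, -0.2252, 0.1721]
ee_rot: [-3.056, 0.728, -0.0]
force: [1.7, -3.2, 0.2]
width: 0.171
```

```bash
python3 o.py
```

```text
4.25 [ 0.5678 -0.2252  0.1721] toolx az -26.79 tilt 0.02 [ 0.219  0.53   0.103  1.749 -0.069  0.866 -1.686] 15.695624637656106 [ 1.7 -3.2  0.2] [-0.6   -0.271  0.35 ]
```

>>> carry_out([
  [0,0,0,-0.08,1],
  [0,0,0,-0.16,1],
  [0,0,0,-0.24,1],
  [0,0,0,-0.32,1],
  [0,0,0,-0.38,1],
  [0,0,0,-0.42,1],
  [0,0,0,-0.42,1],
  [0,0,0,-0.42,1],
  [0,0,0,-0.42,1],
  [0,0,0,-0.42,1],
])

```text
clock: 5.25
position: [0.5683, -0.2246, 0.1722]
ee_rot: [-2.837, 1.347, -0.001]
force: [4.6, 0.7, -2.5]
width: 0.17
```

```bash
python3 o.py
```

```text
5.25 [ 0.5683 -0.2246  0.1722] toolx az -50.79 tilt 0.07 [ 0.142  0.534  0.214  1.756 -0.143  0.866 -2.037] 15.616205996111749 [ 4.6  0.7 -2.5] [ 0.241 -1.145  0.147]
```

>>> carry_out([
  [0,0,0,0,3],
  [0,0,0,0,6],
  [0,0,0,0,6],
  [0,0,0,0,6],
  [0,0,0,0,6],
  [0,0,3,0,6],
  [0,0,7,0,6],
  [-3,0,10,0,6],
  [-7,0,10,0,6],
  [-11,0,10,0,6],
  [-15,0,10,0,6],
  [-19,0,10,0,6],
  [-19,0,10,0,6],
  [-19,0,10,0,6],
])

```text
clock: 6.65
position: [0.3779, -0.2247, 0.2727]
ee_rot: [-2.836, 1.348, -0.003]
force: [0.7, -0.4, -0.3]
width: 0.651
```

```bash
python3 o.py
python3 - <<'E'
from h import *
for n,(a,b,c,e) in {"top":(140,240,290,400),"side":(150,260,220,350)}.items():
    im,d=arm.get_image(n);np.savez(n+"2.npz",im=im,d=d);cv2.imwrite(f"pics/{n}2.png",cv2.resize(im[a:b,c:e],None,fx=5,fy=5,interpolation=cv2.INTER_CUBIC)[:,:,::-1])
E
```

```text
6.65 [ 0.3779 -0.2247  0.2727] toolx az -50.85 tilt 0.14 [ 0.183  0.147  0.265  2.045 -0.049  0.954 -1.984] 59.774827927159556 [ 0.7 -0.4 -0.3] [ 0.112  0.014 -0.036]
```

View pics/top2.png

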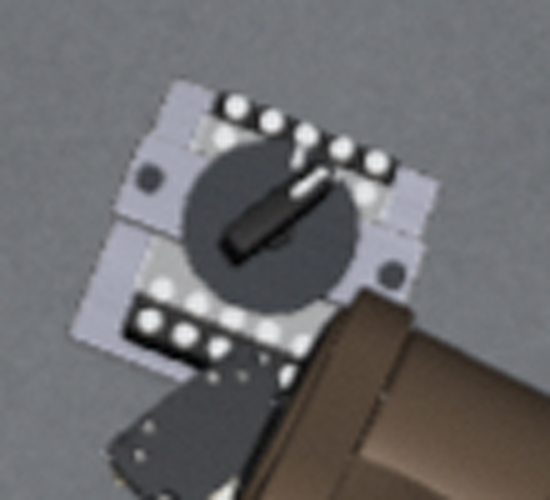

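View pics/side2.png

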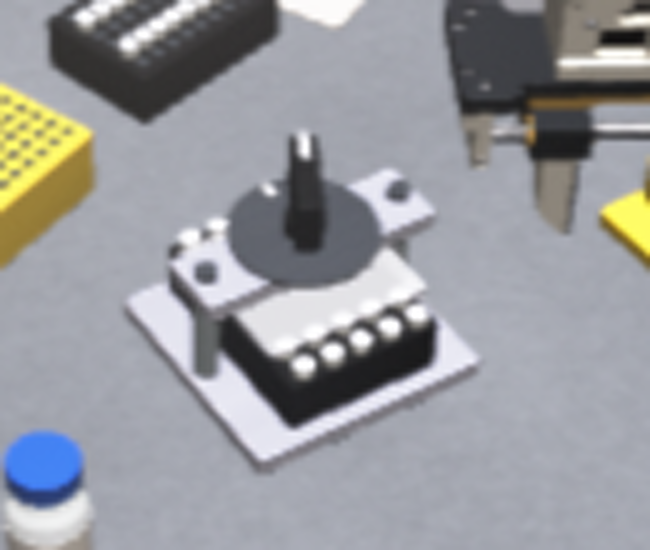

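The pointer now covers the second rib: the line runs from (293,192) to (327,168) in the crop, and the bar lies at about −50°. The gripper is clear of the knob.

```bash
python3 -c "
from cell import arm
print(arm.sign_off())"
```

```text
the job is handed in; nothing more can be done
None
```

I turned the loaded press's knob clockwise until it went tight, then about 30° further. I let go, backed the arm off and handed the job in at about 6.8 s on the robot's clock.

- **Tight point:** the resisting torque jumped from about 0.02 to 0.34 N m with the tool between −19.7° and −23.2°. The first dial rib measured about −19° in the camera image, so the two agree.
- **Final angle:** I let go at −50.8°, which is about 28–31° past tight. In the last top picture the pointer covers the 30° rib and the bar lies at about −50°. A rough reading of the white line alone gave about −55°, which is still well within the allowed band.
- **Release:** the gripper is clear of the press, and the force reading is back to near zero (under 1 N).
- **Empty press:** the arm never went near it, but I did not re-measure its pointer at the end.

No check failed. The sign-off reports no verdict, so the result itself is unconfirmed.

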